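Stock a needle carton into its rack lane by pushing

ROBOT

A 6-joint arm with a two-finger parallel gripper is mounted at the origin on the work surface. World frame = base frame: x ahead of the robot, y to its left, z up, the work surface at z = 0. Lengths are in m, angles in degrees, forces in N, time in s.
With the tool pointing down it reaches from about 0.3 to 0.75 m from the base axis. Payload 8.5 kg.
Tool frame: the origin (TCP) lies between the finger pads; the fingertips stand 8 mm ahead of it and the grasp point (between the pads) lies 11 mm behind it; y points along the fingers, z is the direction in which the jaws open and shut, and the axes are right-handed (so a half turn about y gives the same grasp; the last joint's range is limited). The gripper opens to 85 mm and grips with 20 to 120 N. Pads are 22 mm wide; open, the fingers measure 114 mm over their backs; the gripper's body (76 mm by 85 mm) begins 54 mm behind the grasp point. The pads swing forward as they close: fully open they stand 13 mm farther back than shut.
Start: joints at [53.726, 21.807, 74.336, -0, 83.858, -12.336], TCP at [0.223, 0.503, 0.208] pointing down, gripper open.
Joint ranges: [-178.18, 178.18], [-50.72, 133.34], [12.68, 142.11], [-81.47, 261.47], [9.98, 163.14], [-165.26, 165.26]. Speed limits (degrees/s): [136.94, 136.94, 180, 180, 180, 180].

INTERFACE

Orientations are given as a 3x3 rotation matrix whose columns are the frame's x, y, z axes.
In Python, from rig import env, get_image gives the robot as it stands.
- The arm moves only by the tool move_arm, never from a script. Its argument "targets" is one flat list of numbers, 6 for each row, row after row: the shift along the tool's x, y, z in mm, then the turn, a rotation vector about the tool's x, y, z in rad. A call has exactly 5 rows; each row shifts and turns the commanded pose from where the row before left it, along the tool's axes as they then stand; what a row does not reach is not made up. A row lasts 1/8 s, in which the tool goes at most 62.5 mm and 10.7 degrees, less where a joint would pass 70% of its speed; a pose out of reach is approached as far as the arm can. A call is refused whole if a number of a shift passes 62.5 or a number of a turn 0.188, either way. A call with a gripper value outside its range is refused whole. "hand" is the opening, from -1 (shut) to 1 (fully open), so that 0 is half open, set as the call begins (left out, the last holds). The fingers move at their own pace and stop on an object; "squeeze" is the grip in N (left out, the last holds). Time passes only in rows, so rows that do not move let the fingers close, or fill a call up. It gives the time, the measured TCP pose, the force and the opening at its end, in the units of the state.
- env.observe(): the state, without advancing time (a new reading comes with each control period).
- get_image(name): name is "side" or "top"; returns a dict with "pixels" (420x560x3 uint8, red, green, blue), "z_map" (420x560 float32, m along the optical axis (not along the pixel's ray), 0 where there is no reading), "intrinsics" (3x3 intrinsics, pixels), "R" (3x3) and "t" (3): a world point X has camera coordinates R X + t. Camera axes: x right, y down, z forward; pixel columns grow to the right and rows downward; lengths in m; the calibration is good to about 2 mm. A picture is of the moment at which its call begins.
- env.close_job(): hands the job in, once; it reports no verdict.
The state is a dict: "time_s": time; "q": joint angles; "qvel": joint speeds; "joint_efforts": joint torques, N m; "position": TCP position; "tool_rot": TCP orientation; "ft_force": force on the tool from outside, world axes, zero at the start; "wrist_torque": the same for the moment, N m; "grip_width": finger opening in m.
Only numpy, scipy, OpenCV 4.12 (cv2) and the standard library are available. Lean on these libraries where they do the work, as an engineer would, in place of code of your own. Each camera call takes 0.05 s, during which the arm holds its last target.

TASK

Restock the two-lane rack: with the fingertips, push the loose violet carton sideways on the rack's open apron until it is in line with the lane that already holds a violet carton, then push it down that lane until it stands squarely up against the violet carton there. Only push it, flat on the rack floor, never lifting or tipping it, and let neither the carton nor the robot touch any of the orange guide rails. Leave the two stocked cartons and everything else on the desk where they are.

Things in the scene. Friction and masses are not known exactly. Their poses are not given: they have to be found in the camera images.
- box: The loose violet carton to be pushed, 80 (its x) x 55 (its y) x 56 mm high, 0.17 to 0.35 kg, dark lid seam, paper label on top and both ends. Origin: centre of its underside. It starts on the rack's apron, askew by up to 0.3 rad and in line with neither lane. It slides on friction and stays where it is left.
- stock_violet: Violet carton of the same size (0.4 kg), already standing at the far end of one lane (which one varies), about 1 mm from the end stop. Origin: centre of its underside; its x axis points along the lane, towards the end stop.
- stock_teal: Teal carton of the same size at the far end of the other lane. Origin: centre of its underside.
- rack: Fixed white two-lane rack; origin on the desk, mid-width. +x points down the lanes to the end stop, y across. Floor plate 200 mm wide, x = -225 to 180 mm, 6 mm thick: cartons slide on its top. Open apron x = -225 to -60 mm; lanes from x = -60 mm to a dark end stop, 50 mm high, face at x = 160 mm. Lane centre lines at y = +43.5 and -43.5 mm, each lane 79 mm wide between rails.
- rails: The three fixed orange guide rails of the rack, same frame as the rack: each 8 mm thick (y), at y = -87, 0 and +87 mm, from x = -60 to +160 mm, their tops 24 mm above the desk (18 mm above the rack floor; fingertips higher than that pass over them). Must not be touched.
- ink: Bystander: small dark ink bottle, 38 mm across, 85 mm high. Origin: centre of its underside.
- jar: Bystander: amber jar, 64 mm across, 60 mm high. Origin: centre of its underside.
- tape: Bystander: roll of tape lying flat, 84 mm across, 22 mm high. Origin: centre of its underside.
- pencup: Bystander: red cup of pens, 76 mm across, cup 95 mm high, pens to about 160 mm. Origin: centre of its underside.
- marker: Bystander: black marker lying flat, 125 x 12 x 12 mm, long axis x. Origin: centre of its underside.
Mind the look-alikes: they are no part of the job. What is shaped like the box but pink or yellow is not meant.

How it is judged (in metres and radians):
At the end, for the whole second after the job is handed in: The loose violet carton stands flat and at rest in the violet lane, under 8 mm behind the stocked violet carton, within 22 mm sideways of it and 0.12 rad of square to the lane; stocked cartons moved under 15 mm, other things under 20 mm (horizontal distance between box and stock_violet below 0.088 m and x of box in the frame of stock_violet below -0.07 m and y of box in the frame of stock_violet between -0.022 and 0.022 m and angle between the x axis of box and the x axis of rack, either way round below 0.12 rad and height (world z) of box below 0.01 m and angle between box's own z axis and vertical below 0.06 rad and linear speed of box below 0.01 m/s and distance of each of stock_violet, stock_teal from where it was at the start of the episode below 0.015 m and distance of each of ink, jar, tape, pencup, marker from where it was at the start of the episode below 0.02 m); the robot touches nothing.
It fails at once if the carton touches a guide rail (contact force between box and rails above 0.3 N).
It fails at once if the robot touches a guide rail (contact force between any of the fingers, the arm and rails above 0.3 N).
It fails at once if the carton is lifted off the rack floor (over 9 mm) or tipped (over 0.2 rad) (height (world z) of box above 0.015 m or angle between box's own z axis and vertical above 0.2 rad).
It fails at once if a stocked carton is shifted over 15 mm (distance of any of stock_violet, stock_teal from where it was at the start of the episode above 0.015 m).
It fails at once if something else on the desk is shifted over 20 mm (distance of any of ink, jar, tape, pencup, marker from where it was at the start of the episode above 0.02 m).
It also fails if it takes over 45 s, if anything falls off the work surface, if the arm or the gripper's body presses on something with over 40 N, if the wrist force passes 120 N, or if a joint passes its speed limit or range.

## Working session

There is one attempt and no reset: what is moved stays moved. The work goes in short steps, Python scripts to look and compute and a tool call to move; the robot and the scene stay as the last step left them, time stands still between calls to the robot, and variables do not carry over. Pictures are saved under pics/ and viewed, and the job is handed in when it is done.

Besides the shell and the picture viewer there is one more tool, called after ">>>" by a JSON object that holds its "fn" and its "kwargs", one argument or row to a line. move_arm: Moves the arm, as the interface text tells. Its arguments: {"type":"object","properties":{"targets":{"type":"array"},"hand":{"type":"number"},"squeeze":{"type":"number"}},"required":["targets"]}

```bash
mkdir -p pics; ls; cat > h.py <<'E'
import numpy as np, cv2
from rig import env, get_image
def grab(n,f):
    d=get_image(n); cv2.imwrite('pics/'+f, d['pixels'][:,:,::-1]); np.savez('/tmp/'+f+'.npz',**d); return d
def world(d):
    K=d['intrinsics'];z=d['z_map'];h,w=z.shape
    u,v=np.meshgrid(np.arange(w),np.arange(h))
    c=np.stack([(u-K[0,2])/K[0,0]*z,(v-K[1,2])/K[1,1]*z,z],-1)
    return (c-d['t'])@d['R']
E
python3 - <<'E'
from h import *
for n in('top','side'): 
    d=grab(n,n+'0.png'); print(d['R'],d['t'],d['intrinsics'])
s=env.observe()
for k in s: print(k,s[k])
E
```

```text
pics
[[-0.0101232  -0.99993402  0.00542873]
 [-0.9913421   0.00932515 -0.13097285]
 [ 0.13091358 -0.00670759 -0.99137109]] [-0.01931537  0.51733517  1.14498731] [[449.35482782   0.         277.2236135 ]
 [  0.         449.35482782 212.22193491]
 [  0.           0.           1.        ]]
[[ 0.99424268 -0.10679073  0.00878876]
 [-0.07193851 -0.72604379 -0.68387518]
 [ 0.07941256  0.67930564 -0.72954609]] [-0.49369423  0.05150031  1.60713211] [[498.468315     0.         282.77408261]
 [  0.         498.468315   208.06586192]
 [  0.           0.           1.        ]]
time_s 0.1
q [ 5.37280356e+01  2.18379172e+01  7.43794378e+01 -1.23272300e-03
  8.38567764e+01 -1.23365938e+01]
qvel [ 0.08716332 -0.012669   -0.14787277 -0.02345574 -0.1029389   0.02273592]
joint_efforts [ 3.15055113e-03 -4.49219263e+01 -2.31655419e+01 -1.85297372e-04
  3.57320445e-03 -2.01601279e-05]
position [0.22297931 0.50245854 0.20727188]
tool_rot [[ 9.14004518e-01 -7.48212258e-04  4.05703318e-01]
 [-4.05703927e-01 -1.05577047e-03  9.14003944e-01]
 [-2.55539371e-04 -9.99999163e-01 -1.26853163e-03]]
ft_force [-6.55413972e-01 -4.77564003e-01 -8.89528216e-05]
wrist_torque [-0.02919527  0.01682506 -0.01298003]
grip_width 0.08543888517715284
```

View pics/top0.png

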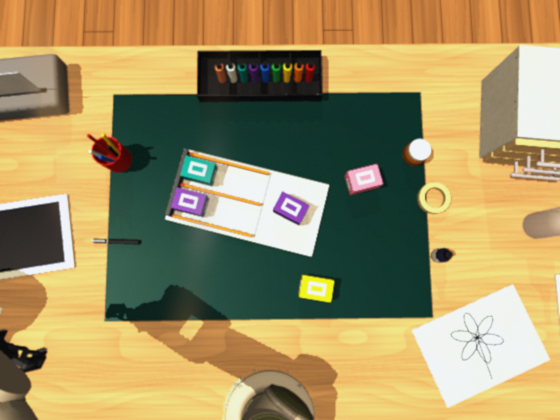

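View pics/side0.png

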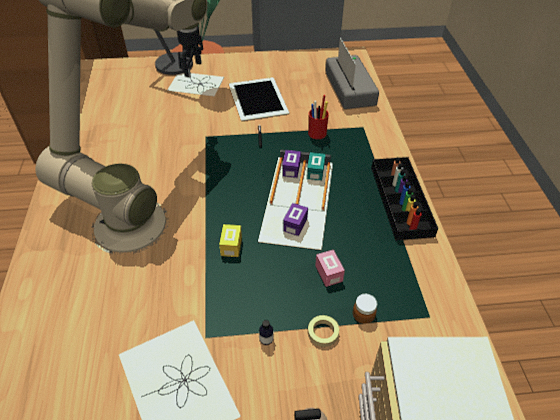

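```bash
cat >> h.py <<'E'
def load(f): return dict(np.load('/tmp/'+f+'.npz'))
def rect(p):
    (c,s,a)=cv2.minAreaRect((p*1000).astype(np.float32)); 
    if s[0]<s[1]: s=s[::-1]; a+=90
    return np.round(c,1),np.round(s,1),round((a+90)%180-90,2)
def blobs(d,lo,hi,zlo,zhi,minn=60):
    P=world(d); hsv=cv2.cvtColor(d['pixels'],cv2.COLOR_RGB2HSV)
    m=cv2.inRange(hsv,np.array(lo),np.array(hi))>0
    m&=(P[...,2]>zlo)&(P[...,2]<zhi)&(d['z_map']>0)&(P[...,0]>.2)&(P[...,0]<.8)&(abs(P[...,1])<.45)
    n,l,st,ce=cv2.connectedComponentsWithStats(m.astype(np.uint8),connectivity=8)
    return [(P[l==i],ce[i]) for i in range(1,n) if st[i,4]>=minn]
E
python3 - <<'E'
from h import *
for n in('top','side'):
    d=load(n+'0.png'); print(n)
    for nm,lo,hi,a,b in (('cartontop',(0,0,0),(180,255,255),.048,.075),('orange',(5,130,90),(20,255,255),.015,.04),('white',(0,0,140),(180,60,255),.001,.012),('stop',(0,0,0),(180,255,255),.04,.054)):
        for p,c in blobs(d,lo,hi,a,b): print(nm,c.round(),len(p),rect(p[:,:2]),np.median(p[:,2]).round(4))
E
```

```text
top
cartontop [420. 150.] 382 (array([ 676.7, -399.4]), array([56.7, 55.4]), -5.84) 0.0599
cartontop [120. 161.] 111 (array([658.5, 387.1]), array([72.8, 30.8]), -29.23) 0.0602
cartontop [191. 185.] 1612 (array([587.4, 198.1]), array([181.2,  93.4]), -14.95) 0.0619
cartontop [365. 178.] 649 (array([ 603.4, -253.7]), array([80.6, 55.9]), -76.08) 0.0566
cartontop [291. 207.] 677 (array([526.2, -59.5]), array([79.6, 55.7]), 61.83) 0.0628
cartontop [441. 255.] 109 (array([ 400.6, -439.6]), array([35.7, 19.4]), -0.44) 0.0583
cartontop [317. 289.] 699 (array([ 319.3, -121.4]), array([79.8, 54.9]), 80.0) 0.0567
orange [411. 157.] 99 (array([ 666.6, -389.6]), array([62.3, 36.2]), 45.62) 0.0329
orange [227. 163.] 227 (array([652.5, 104.6]), array([218.4,   8.3]), 75.17) 0.0238
orange [219. 194.] 215 (array([569. , 126.7]), array([218.6,   7.7]), 75.35) 0.0242
orange [212. 225.] 191 (array([485.4, 148.7]), array([218.8,   6.9]), 75.15) 0.0244
white [261. 207.] 7190 (array([551.6,  56.7]), array([407.5, 203.2]), 75.14) 0.0065
white [430. 327.] 181 (array([ 214.4, -413.1]), array([81., 36.]), -7
[... 578 characters left out ...]
, array([82.7, 55.8]), -75.92) 0.0545
cartontop [366. 304.] 327 (array([ 677.9, -404. ]), array([55.1, 54.5]), -42.23) 0.0582
orange [276. 179.] 88 (array([487.2, 143.6]), array([218.3,   7.7]), 74.93) 0.0218
orange [301. 180.] 93 (array([570.7, 122.9]), array([217.7,   8.2]), 75.06) 0.0221
orange [326. 181.] 85 (array([657.3, 110.2]), array([207.5,   7.7]), 75.15) 0.0226
white [296. 212.] 2813 (array([549. ,  39.4]), array([384.4, 201. ]), 75.34) 0.0047
stop [292. 225.] 64 (array([515.5, -98.3]), array([62.7, 31.7]), -3.2) 0.0463
stop [231. 243.] 115 (array([ 318.9, -137.5]), array([59.5, 54.7]), 79.3) 0.0508
stop [328. 269.] 145 (array([ 602.9, -258.2]), array([82. , 53.5]), -74.96) 0.0508
```

```bash
cat >> h.py <<'E'
O=np.array([556.2,78.4]); A=75.15
ca,sa=np.cos(np.radians(A)),np.sin(np.radians(A))
RK=np.array([[ca,sa],[-sa,ca]])  # world->rack
def rk(p): return RK@(np.asarray(p)[:2]-O)
def tops(d,zl=.054,zh=.075):
    P=world(d); px=d['pixels'].astype(float)
    r=np.array([RK@(a-O) for a in (0,)]) if 0 else None
    X=(P[...,:2]*1000-O)@RK.T
    m=(P[...,2]>zl)&(P[...,2]<zh)&(X[...,0]>-225)&(X[...,0]<162)&(abs(X[...,1])<99)
    n,l,st,ce=cv2.connectedComponentsWithStats(m.astype(np.uint8),connectivity=4)
    for i in range(1,n):
        if st[i,4]<150: continue
        q=X[l==i]; k=(l==i)
        print(ce[i].round(),st[i,4],'rack',rect(q/1000),'rgb',np.median(px[k],0))
def tcp(R=None):
    s=env.observe(); p=s['position']*1000; T=s['tool_rot']
    z=T[:2,2]; print('t',s['time_s'],'rack tcp',rk(p).round(1),'z',p[2].round(1),'z-ang rack',round(np.degrees(np.arctan2(z[1],z[0]))-A,2),'ydir rack',(RK@T[:2,1]).round(3),'F rack',(RK@s['ft_force'][:2]).round(2),s['ft_force'][2].round(2),'grip',round(s['grip_width']*1000,1),'q',s['q'].round(0))
    return p,T
def goto(x,y,z):
    p,T=tcp(); w=O+RK.T@np.array([x,y]); d=np.array([*w,z])-p
    print('delta tool mm',(T.T@d).round(1),'world',d.round(1))
E
python3 - <<'E'
from h import *
tops(load('top0.png'))
tops(load('side0.png'))
goto(-136,-85,150)
E
```

```text
[198. 169.] 660 rack (array([119.1, -43.5]), array([83.2, 55.3]), 0.17) rgb [ 57. 191. 169.]
[189. 201.] 680 rack (array([119.3,  43.2]), array([83.9, 55. ]), 0.22) rgb [161.  99. 196.]
[291. 207.] 667 rack (array([-141. ,   -6.3]), array([79.6, 55.7]), -13.31) rgb [149.  82. 188.]
[291. 159.] 248 rack (array([114.8,  40.6]), array([89.1, 54. ]), -0.41) rgb [119.  70. 151.]
[316. 161.] 254 rack (array([114.7, -46. ]), array([86.9, 54.7]), -0.03) rgb [ 49. 154. 138.]
[295. 214.] 350 rack (array([-143.9,   -8.7]), array([89.4, 56.8]), -13.65) rgb [126.  78. 155.]
t 0.1 rack tcp [324.5 430.8] z 207.3 z-ang rack -9.09 ydir rack [-0.001  0.   ] F rack [-0.63  0.51] -0.0 grip 85.4 q [ 54.  22.  74.  -0.  84. -12.]
delta tool mm [ 582.    57.6 -373.2] world [ 380.5 -577.3  -57.3]
```

>>> {"fn": "move_arm", "kwargs": {
  "targets": [0, 0, 0, 0, -0.159, 0, 40, 0, -35.5, 0, 0, 0, 40, 0, -35.5, 0, 0, 0, 40, 0, -35.5, 0, 0, 0, 40, 0, -35.5, 0, 0, 0],
  "hand": -0.06
}}

```text
time_s: 0.72
position: [0.342, 0.3229, 0.2076]
tool_rot: [[0.967, -0.0, 0.256], [-0.256, -0.0, 0.967], [-0.0, -1.0, -0.0]]
ft_force: [0.9, 0.8, 0.2]
grip_width: 0.0402
```

>>> {"fn": "move_arm", "kwargs": {
  "targets": [40, 0, -35.5, 0, 0, 0, 40, 0, -35.5, 0, 0, 0, 40, 0, -35.5, 0, 0, 0, 40, 0, -35.5, 0, 0, 0, 40, 0, -35.5, 0, 0, 0]
}}

```text
time_s: 1.35
position: [0.49, 0.1, 0.2077]
tool_rot: [[0.967, -0.0, 0.256], [-0.256, 0.0, 0.967], [-0.0, -1.0, -0.0]]
ft_force: [0.5, 0.2, 0.8]
grip_width: 0.04
```

```bash
python3 -c "
from h import *
goto(-136,-85,150)"
```

```text
t 1.35 rack tcp [ 3.9 69.5] z 207.7 z-ang rack 0.01 ydir rack [-0.  0.] F rack [ 0.33 -0.47] 0.83 grip 40.0 q [ -2.  17.  82.   0.  81. -77.]
delta tool mm [ 154.5   57.6 -140. ] world [ 113.5 -174.9  -57.7]
```

>>> {"fn": "move_arm", "kwargs": {
  "targets": [39, 0, -35, 0, 0, 0, 39, 0, -35, 0, 0, 0, 39, 0, -35, 0, 0, 0, 38, 0, -35, 0, 0, 0, 0, 50, 0, 0, 0, 0.06]
}}

```text
time_s: 1.98
position: [0.6058, -0.0768, 0.1594]
tool_rot: [[0.964, -0.052, 0.259], [-0.259, 0.013, 0.966], [-0.054, -0.999, -0.001]]
ft_force: [0.0, -0.6, -1.8]
grip_width: 0.0403
```

>>> {"fn": "move_arm", "kwargs": {
  "targets": [0, 30, 0, 0, 0, 0, 0, 20, 0, 0, 0, 0, 0, 0, 0, 0, 0, 0, 0, 0, 0, 0, 0, 0, 0, 0, 0, 0, 0, 0]
}}

```text
time_s: 2.6
position: [0.601, -0.0726, 0.109]
tool_rot: [[0.965, -0.056, 0.256], [-0.255, 0.015, 0.967], [-0.058, -0.998, -0.0]]
ft_force: [-0.2, 0.4, -0.7]
grip_width: 0.0399
```

```bash
python3 -c "
from h import *
goto(-136,-85,24)
tops(grab('top','top1.png')); grab('side','side1.png')"
```

```text
t 2.6 rack tcp [-134.5  -82. ] z 109.0 z-ang rack 0.03 ydir rack [-0.     0.058] F rack [0.31 0.3 ] -0.74 grip 39.9 q [-18.  34.  71.  -0.  79. -93.]
delta tool mm [ 8.  84.7 -1.5] world [  2.5  -2.2 -85. ]
[198. 169.] 662 rack (array([117.6, -43.4]), array([80.7, 55.6]), 0.17) rgb [ 52.  179.  157.5]
[189. 201.] 675 rack (array([118.9,  43. ]), array([83. , 55.5]), -0.26) rgb [152.  92. 184.]
```

>>> {"fn": "move_arm", "kwargs": {
  "targets": [4, 40, 0, 0, 0, 0, 4, 30, 0, 0, 0, 0, 0, 14, 0, 0, 0, 0, 0, 0, 0, 0, 0, 0, 0, 0, 0, 0, 0, 0]
}}

```text
time_s: 3.32
position: [0.6041, -0.0735, 0.0249]
tool_rot: [[0.965, -0.056, 0.256], [-0.255, 0.015, 0.967], [-0.058, -0.998, -0.0]]
ft_force: [-0.2, -0.0, 0.2]
grip_width: 0.04
```

```bash
python3 -c "
from h import *
goto(-136,-60,24)
d=grab('side','side2.png'); cv2.imwrite('pics/side2c.png',cv2.resize(d['pixels'][120:300,200:400,::-1],None,fx=4,fy=3.3)[:600,:800])"
```

```text
t 3.325 rack tcp [-134.6  -85.2] z 24.9 z-ang rack 0.02 ydir rack [-0.     0.058] F rack [-0.06  0.17] 0.17 grip 40.0 q [-18.  39.  76.  -0.  68. -93.]
delta tool mm [-25.1   2.4  -1.4] world [-24.7   5.1  -0.9]
```

View pics/side2c.png

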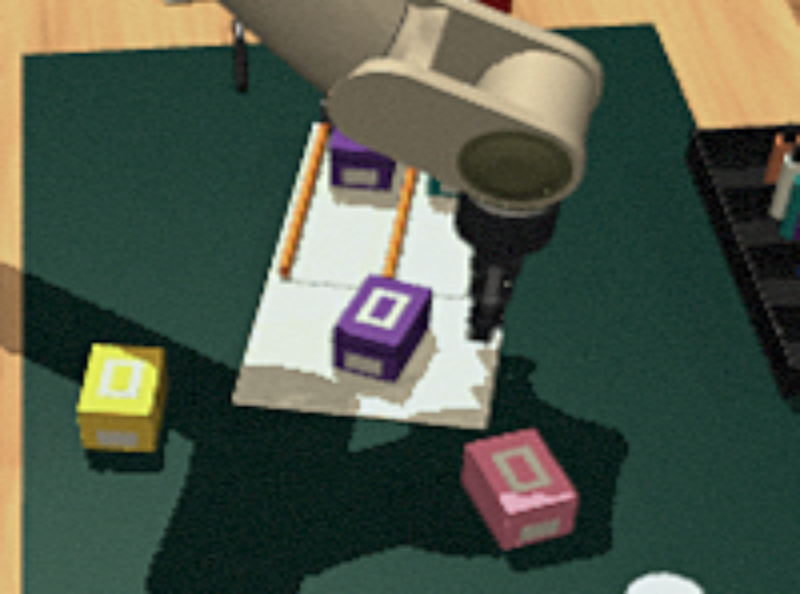

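>>> {"fn": "move_arm", "kwargs": {
  "targets": [-7, 0.4, 0, 0, 0, 0, -7, 0.4, 0, 0, 0, 0, -7, 0.4, 0, 0, 0, 0, -7, 0.4, 0, 0, 0, 0, -7, 0.4, 0, 0, 0, 0]
}}

```text
time_s: 4.0
position: [0.5692, -0.0642, 0.0238]
tool_rot: [[0.965, -0.057, 0.256], [-0.256, 0.015, 0.967], [-0.059, -0.998, 0.0]]
ft_force: [1.4, 0.3, -0.1]
grip_width: 0.0405
```

>>> {"fn": "move_arm", "kwargs": {
  "targets": [-5, 0.3, 0, 0, 0, 0, -5, 0.3, 0, 0, 0, 0, -5, 0.3, 0, 0, 0, 0, -5, 0.3, 0, 0, 0, 0, -5, 0.3, 0, 0, 0, 0]
}}

```text
time_s: 4.62
position: [0.5452, -0.058, 0.0238]
tool_rot: [[0.965, -0.057, 0.256], [-0.255, 0.015, 0.967], [-0.059, -0.998, -0.0]]
ft_force: [1.7, -1.6, 0.4]
grip_width: 0.0402
```

```bash
python3 -c "
from h import *
goto(-136,5,24)
d=grab('side','side3.png'); cv2.imwrite('pics/side3c.png',cv2.resize(d['pixels'][120:300,200:400,::-1],None,fx=4,fy=3.3)[:600,:800])
tops(d)"
```

```text
t 4.625 rack tcp [-134.7  -24.3] z 23.8 z-ang rack 0.03 ydir rack [-0.     0.059] F rack [-1.07 -2.09] 0.44 grip 40.2 q [-18.  34.  86.  -0.  63. -93.]
delta tool mm [-29.3   1.5  -1.3] world [-28.7   6.2   0.2]
[289. 215.] 363 rack (array([-147.5,    1.2]), array([85.3, 75.9]), 0.55) rgb [129.  81. 159.]
```

View pics/side3c.png

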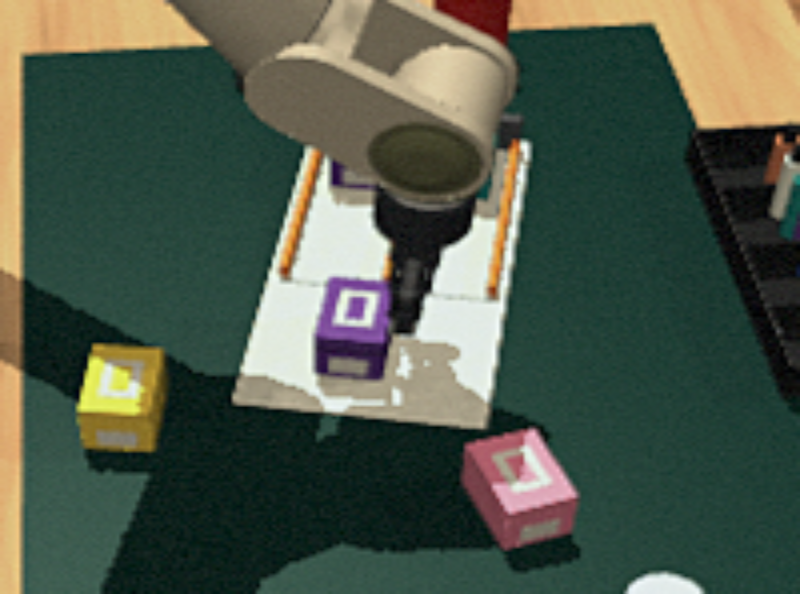

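>>> {"fn": "move_arm", "kwargs": {
  "targets": [-5, 0.3, 0, 0, 0, 0, -5, 0.3, 0, 0, 0, 0, -5, 0.3, 0, 0, 0, 0, -5, 0.3, 0, 0, 0, 0, -5, 0.3, 0, 0, 0, 0]
}}

```text
time_s: 5.3
position: [0.5208, -0.0514, 0.0237]
tool_rot: [[0.965, -0.058, 0.256], [-0.255, 0.015, 0.967], [-0.06, -0.998, -0.0]]
ft_force: [1.5, -0.2, 1.2]
grip_width: 0.0402
```

>>> {"fn": "move_arm", "kwargs": {
  "targets": [-4, 0.2, 0, 0, 0, 0, 0, 0, 0, 0, 0, 0, 10, -0.6, 0, 0, 0, 0, 30, -2, 0, 0, 0, 0, 30, -2, 0, 0, 0, 0]
}}

```text
time_s: 5.92
position: [0.5862, -0.0688, 0.024]
tool_rot: [[0.965, -0.058, 0.256], [-0.255, 0.015, 0.967], [-0.06, -0.998, 0.0]]
ft_force: [-0.2, -0.3, -0.7]
grip_width: 0.0398
```

```bash
python3 -c "
from h import *
goto(-240,-70,150)
d=grab('side','side4.png'); tops(d); tops(d,.047)
d=grab('top','top4.png'); tops(d)"
```

```text
t 5.925 rack tcp [-134.6  -66.7] z 24.0 z-ang rack 0.02 ydir rack [0.   0.06] F rack [-0.33  0.12] -0.72 grip 39.8 q [-18.  38.  79.  -0.  67. -93.]
delta tool mm [  -4.4 -125.9 -105.4] world [ -23.8 -102.7  126. ]
[279. 213.] 346 rack (array([-146.9,   41.6]), array([87.8, 55.7]), 1.18) rgb [126.  77. 156.]
[279. 214.] 382 rack (array([-147.9,   41.7]), array([89.9, 56. ]), 0.95) rgb [123.  74. 154.]
[198. 169.] 653 rack (array([119.5, -43.4]), array([84. , 55.2]), 0.49) rgb [ 54. 181. 160.]
[189. 201.] 679 rack (array([118.9,  43.1]), array([84.3, 55.6]), -0.22) rgb [156.  96. 187.]
```

View pics/top4.png

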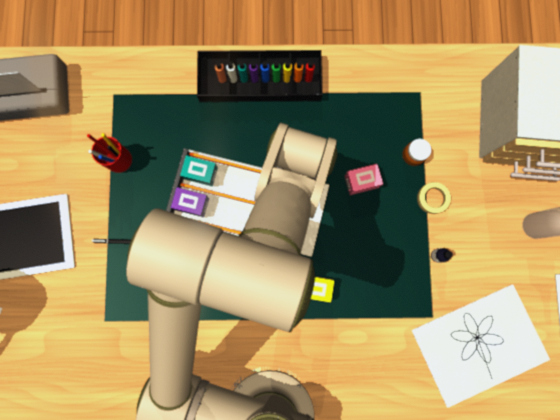

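>>> {"fn": "move_arm", "kwargs": {
  "targets": [0, -60, 0, 0, 0, -0.06, 0, -56, 0, 0, 0, 0, -37, 0, -27, 0, 0, 0, -37, 0, -27, 0, 0, 0, -37, 0, -27, 0, 0, 0]
}}

```text
time_s: 6.65
position: [0.4587, -0.1193, 0.1399]
tool_rot: [[0.967, -0.001, 0.256], [-0.256, 0.0, 0.967], [-0.001, -1.0, 0.0]]
ft_force: [0.5, -0.6, -0.3]
grip_width: 0.0402
```

>>> {"fn": "move_arm", "kwargs": {
  "targets": [0, 0, 0, 0, 0.18, 0, 0, 0, 0, 0, 0.18, 0, 0, 0, 0, 0, 0.18, 0, 0, 0, 0, 0, 0.18, 0, 0, 0, 0, 0, 0.18, 0],
  "hand": -0.43
}}

```text
time_s: 7.28
position: [0.46, -0.119, 0.1398]
tool_rot: [[0.395, -0.001, 0.919], [-0.919, 0.0, 0.395], [-0.001, -1.0, -0.001]]
ft_force: [-0.4, 0.1, -0.2]
grip_width: 0.0244
```

>>> {"fn": "move_arm", "kwargs": {
  "targets": [0, 0, 0, 0, 0.18, 0, 0, 0, 0, 0, 0.18, 0, 0, 0, 0, 0, 0.18, 0, 0, 0, 0, 0, 0.131, 0, 0, 0, 0, 0, 0, 0.06]
}}

```text
time_s: 7.9
position: [0.4601, -0.1183, 0.1399]
tool_rot: [[-0.256, 0.015, 0.967], [-0.965, 0.06, -0.256], [-0.062, -0.998, -0.001]]
ft_force: [0.3, -0.2, 0.2]
grip_width: 0.0246
```

```bash
python3 -c "
from h import *
goto(-215,43.5,41)
d=grab('top','top5.png'); tops(d)"
```

```text
t 7.9 rack tcp [-214.7   42.5] z 139.9 z-ang rack -89.99 ydir rack [0.062 0.001] F rack [-0.09 -0.32] 0.19 grip 24.6 q [-31.  18.  92.   4.  70. -17.]
delta tool mm [ 6.4 98.7 -0.9] world [ -1.   -0.  -98.9]
[198. 169.] 658 rack (array([119.3, -43.6]), array([83.9, 55.7]), -0.19) rgb [ 57. 191. 169.]
[189. 201.] 679 rack (array([118.7,  43.3]), array([82.2, 55. ]), 0.04) rgb [161.  99. 196.]
[284. 225.] 509 rack (array([-137.7,   43.7]), array([66.4, 55.2]), 0.15) rgb [156.  99. 192.]
```

View pics/top5.png

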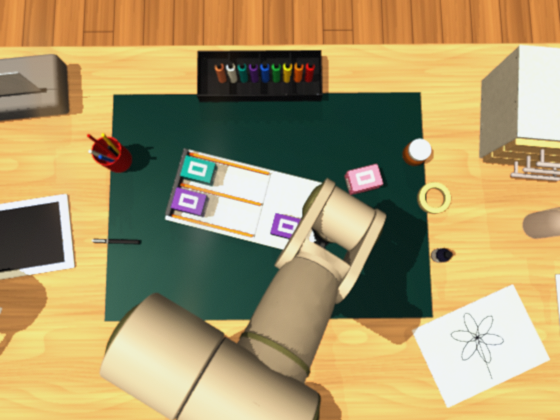

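>>> {"fn": "move_arm", "kwargs": {
  "targets": [3, 50, -1, 0, 0, 0, 3, 35, 0, 0, 0, 0, 0, 15, 0, 0, 0, 0, 0, 0, 0, 0, 0, 0, -7, 0.4, 0, 0, 0, 0]
}}

```text
time_s: 8.57
position: [0.4616, -0.1123, 0.0405]
tool_rot: [[-0.256, 0.016, 0.967], [-0.965, 0.057, -0.257], [-0.059, -0.998, 0.001]]
ft_force: [0.1, -0.7, 0.3]
grip_width: 0.0244
```

```bash
python3 -c "
from h import *
goto(-12,43.5,39)
d=grab('side','side6.png'); tops(d); cv2.imwrite('pics/side6c.png',cv2.resize(d['pixels'][120:300,200:400,::-1],None,fx=4,fy=3.3)[:600,:800])"
```

```text
t 8.575 rack tcp [-208.6   42.6] z 40.5 z-ang rack -90.02 ydir rack [ 0.059 -0.001] F rack [-0.59 -0.3 ] 0.25 grip 24.4 q [-30.  26. 100.   4.  55. -18.]
delta tool mm [-196.2   13.2   -1. ] world [ 49.5 190.3  -1.5]
[316. 162.] 260 rack (array([114.1, -46.2]), array([91. , 55.2]), -0.14) rgb [ 52. 164. 146.]
```

View pics/side6c.png

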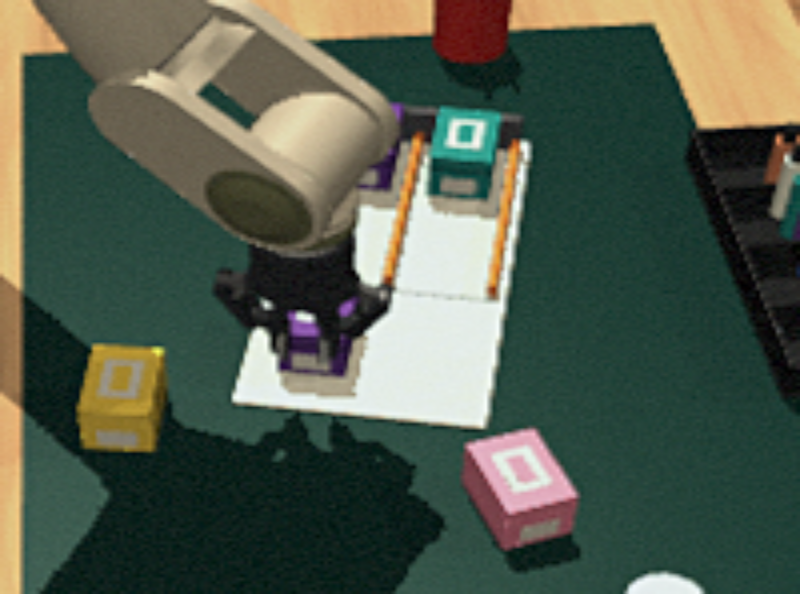

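>>> {"fn": "move_arm", "kwargs": {
  "targets": [-7, 0.4, 0, 0, 0, 0, -7, 0.4, 0, 0, 0, 0, -8, 0.5, 0, 0, 0, 0, -8, 0.5, 0, 0, 0, 0, -8, 0.5, 0, 0, 0, 0]
}}

```text
time_s: 9.25
position: [0.4712, -0.0748, 0.0399]
tool_rot: [[-0.256, 0.015, 0.967], [-0.965, 0.058, -0.256], [-0.06, -0.998, 0.0]]
ft_force: [0.0, 1.2, 0.9]
grip_width: 0.0246
```

>>> {"fn": "move_arm", "kwargs": {
  "targets": [-8, 0.5, 0, 0, 0, 0, -8, 0.5, 0, 0, 0, 0, -8, 0.5, 0, 0, 0, 0, -8, 0.5, 0, 0, 0, 0, -8, 0.5, 0, 0, 0, 0]
}}

```text
time_s: 9.88
position: [0.4814, -0.0362, 0.0397]
tool_rot: [[-0.256, 0.015, 0.967], [-0.965, 0.058, -0.256], [-0.06, -0.998, 0.0]]
ft_force: [1.0, -0.1, -0.5]
grip_width: 0.0246
```

```bash
python3 -c "
from h import *
goto(-12,43.5,39)
d=grab('top','top7.png'); tops(d)"
```

```text
t 9.875 rack tcp [-129.9   42.9] z 39.7 z-ang rack -89.99 ydir rack [0.06 0.  ] F rack [ 0.13 -0.98] -0.51 grip 24.6 q [-20.  27.  99.   4.  54.  -8.]
delta tool mm [-117.6    7.8   -0.6] world [ 29.7 114.1  -0.7]
[198. 169.] 660 rack (array([119.3, -43.5]), array([83.5, 55.7]), -0.98) rgb [ 56. 191. 169.]
[189. 201.] 675 rack (array([117.8,  43.4]), array([80.3, 55.3]), 0.48) rgb [161.  99. 196.]
```

View pics/top7.png

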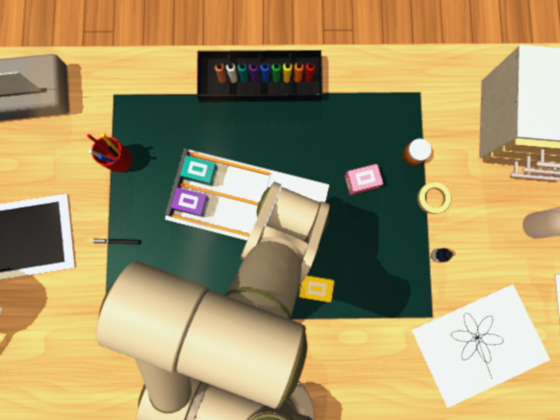

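```bash
python3 -c "
from h import *
d=grab('side','side7.png'); tops(d); cv2.imwrite('pics/side7c.png',cv2.resize(d['pixels'][120:270,220:370,::-1],None,fx=5.3,fy=4)[:600,:800])"
```

```text
[316. 161.] 254 rack (array([114.8, -46.1]), array([87.1, 54.9]), 0.03) rgb [ 52.  163.5 146. ]
[279. 214.] 307 rack (array([-150.6,   41.4]), array([86.4, 55.5]), 0.66) rgb [84. 55. 97.]
```

View pics/side7c.png

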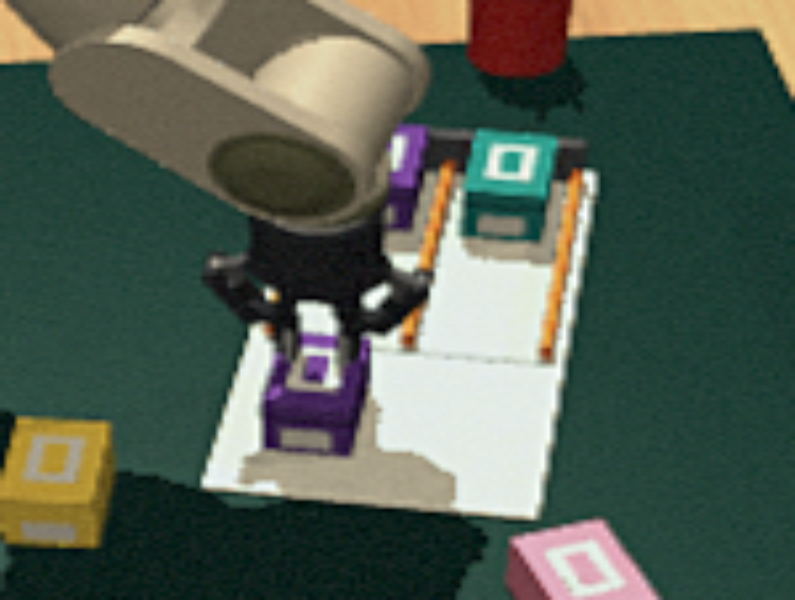

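```bash
python3 -c "
from h import *
d=load('side7.png')
cv2.imwrite('pics/side7d.png',cv2.resize(d['pixels'][165:245,240:340,::-1],(800,600),interpolation=cv2.INTER_CUBIC))
P=world(d)
X=(P[...,:2]*1000-O)@RK.T
for v in range(180,236,3):
  print(v,[(int(X[v,u,0]),int(X[v,u,1]),int(P[v,u,2]*1000)) for u in range(268,298,4)])
for (x,y,z) in [(-130,43,32),(-130,43,40),(-119,43,32),(-144,43,62),(-184,43,62)]:
  w=np.array([*(O+RK.T@np.array([x,y])),z])/1000; c=d['R']@w+d['t']; c=d['intrinsics']@c; print((x,y,z),c[:2]/c[2])
"
```

```text
180 [(-168, 70, 217), (-174, 57, 225), (-178, 45, 230), (-178, 34, 232), (-175, 23, 231), (-165, 12, 223), (67, 29, 2), (70, 15, 1)]
183 [(-166, 71, 203), (-175, 57, 214), (-180, 45, 221), (-176, 34, 218), (-172, 23, 216), (-165, 12, 211), (-131, 5, 180), (48, 12, 7)]
186 [(-152, 74, 177), (-174, 58, 200), (-184, 44, 212), (-175, 34, 206), (-171, 23, 203), (-166, 12, 200), (-134, 4, 171), (37, 10, 4)]
189 [(-148, 75, 160), (-151, 62, 165), (-175, 46, 191), (-1194, -120, 1212), (-171, 23, 191), (-151, 14, 173), (-151, 2, 175), (-138, -8, 164)]
192 [(-125, 79, 124), (-154, 61, 156), (-151, 50, 155), (-147, 38, 153), (-154, 25, 162), (-150, 14, 159), (6, 20, 3), (-140, -8, 153)]
195 [(-129, 78, 115), (-149, 62, 138), (-148, 50, 139), (-150, 38, 142), (-155, 25, 150), (-7, 32, 0), (-129, 4, 128), (-144, -9, 144)]
198 [(-143, 76, 117), (-155, 61, 131), (-31, 69, 4), (-29, 56, 4), (-152, 25, 134), (-129, 16, 112), (-145, 2, 130), (-153, -10, 141)]
201 [(-42, 95, -2), (-146, 63, 108), (-124, 54, 87), (-41, 54, 2), (-148, 26, 117), (-142, 14, 112), (-144, 1, 116), (-54, 0, 24)]
204 [(-62, 91
[... 917 characters left out ...]
7, 40), (-182, 45, 40), (-183, 32, 43), (-184, 19, 47), (-145, 12, 4), (-147, 0, 9), (-136, -12, 0)]
228 [(-164, 74, 0), (-185, 57, 27), (-183, 45, 27), (-182, 32, 28), (-187, 19, 36), (-159, 10, 6), (-154, -2, 3), (-155, -15, 7)]
231 [(-181, 71, 6), (-187, 57, 15), (-191, 43, 22), (-186, 31, 19), (-185, 19, 20), (-171, 8, 6), (-169, -4, 5), (-163, -16, 1)]
234 [(-192, 69, 4), (-189, 56, 3), (-193, 43, 10), (-188, 31, 6), (-183, 19, 2), (-182, 6, 5), (-178, -5, 2), (-182, -18, 9)]
(-130, 43, 32) [279.34286572 214.71287167]
(-130, 43, 40) [279.35230397 213.02375396]
(-119, 43, 32) [279.87671438 212.2212619 ]
(-144, 43, 62) [278.68255382 211.52515714]
(-184, 43, 62) [276.64655294 220.91738306]
```

View pics/side7d.png

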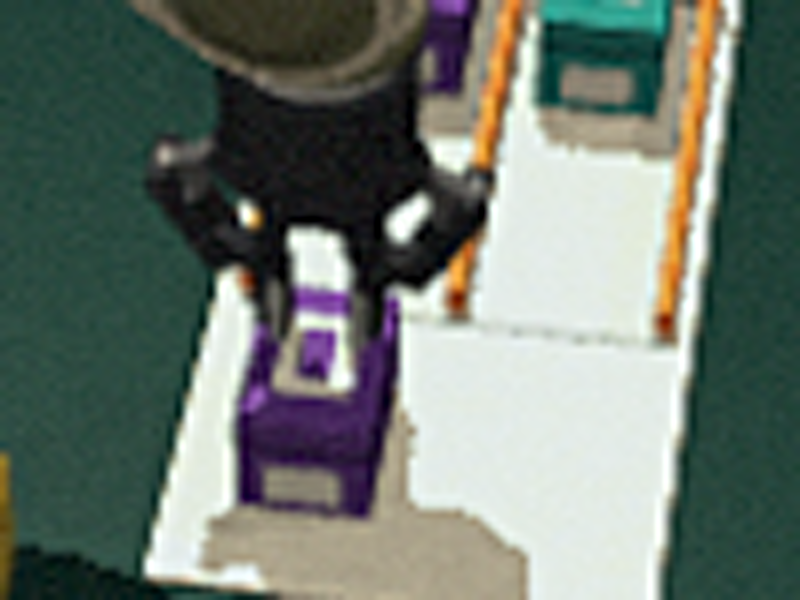

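```bash
python3 -c "
from h import *
for f,x0,x1,y0,y1 in (('side2.png',-175,-95,-110,-60),('side4.png',-175,-95,-100,-45),('side6.png',-240,-190,0,85),('side7.png',-160,-90,0,85)):
  d=load(f);P=world(d);X=(P[...,:2]*1000-O)@RK.T;Z=P[...,2]*1000
  px=d['pixels'].astype(int); dark=px.max(-1)<75
  m=(X[...,0]>x0)&(X[...,0]<x1)&(X[...,1]>y0)&(X[...,1]<y1)&(Z>9)&(Z<110)&dark
  vs=np.where(m.any(1))[0]
  print(f,[(v,int(np.median(Z[v][m[v]])),m[v].sum(),int(np.median(X[v,:,0][m[v]])),X[v,:,1][m[v]].min().round(),X[v,:,1][m[v]].max().round()) for v in vs[-14:]])
for f,(a,b,c,e) in (('side2.png',(190,240,290,360)),('side6.png',(190,240,250,320))):
  d=load(f); cv2.imwrite('pics/z'+f,cv2.resize(d['pixels'][a:b,c:e,::-1],(800,600),interpolation=cv2.INTER_CUBIC))
"
```

```text
side2.png [(np.int64(202), 97, np.int64(1), -116, np.float64(-79.0), np.float64(-79.0)), (np.int64(220), 76, np.int64(5), -172, np.float64(-95.0), np.float64(-83.0)), (np.int64(221), 69, np.int64(5), -170, np.float64(-95.0), np.float64(-83.0)), (np.int64(222), 62, np.int64(5), -167, np.float64(-96.0), np.float64(-84.0)), (np.int64(223), 62, np.int64(1), -170, np.float64(-93.0), np.float64(-93.0))]
side4.png [(np.int64(201), 97, np.int64(1), -115, np.float64(-60.0), np.float64(-60.0)), (np.int64(202), 94, np.int64(1), -116, np.float64(-61.0), np.float64(-61.0)), (np.int64(205), 81, np.int64(1), -117, np.float64(-61.0), np.float64(-61.0)), (np.int64(206), 81, np.int64(1), -118, np.float64(-80.0), np.float64(-80.0)), (np.int64(219), 73, np.int64(4), -167, np.float64(-73.0), np.float64(-65.0)), (np.int64(220), 71, np.int64(5), -169, np.float64(-77.0), np.float64(-65.0)), (np.int64(221), 64, np.int64(5), -168, np.float64(-77.0), np.float64(-65.0)), (np.int64(222), 59, np.int64(4), -167, np.float64(-77.0), np.float64(-68.0))]
side6.png [(np.int64(217), 106, np.int64(1), -210, np.float64(56
[... 1391 characters left out ...]
.float64(15.0)), (np.int64(217), 45, np.int64(2), -147, np.float64(14.0), np.float64(15.0)), (np.int64(218), 40, np.int64(2), -147, np.float64(14.0), np.float64(14.0)), (np.int64(219), 18, np.int64(1), -132, np.float64(14.0), np.float64(14.0)), (np.int64(220), 11, np.int64(1), -129, np.float64(15.0), np.float64(15.0)), (np.int64(221), 24, np.int64(2), -145, np.float64(14.0), np.float64(14.0)), (np.int64(222), 32, np.int64(1), -157, np.float64(14.0), np.float64(14.0)), (np.int64(224), 22, np.int64(1), -156, np.float64(14.0), np.float64(14.0)), (np.int64(225), 11, np.int64(1), -151, np.float64(15.0), np.float64(15.0)), (np.int64(226), 12, np.int64(1), -156, np.float64(14.0), np.float64(14.0))]
```

View pics/zside2.png

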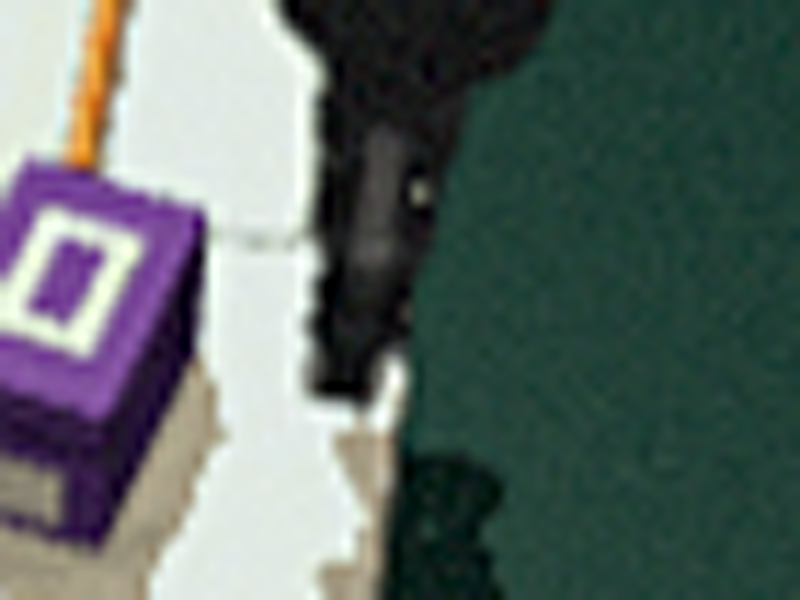

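View pics/zside6.png

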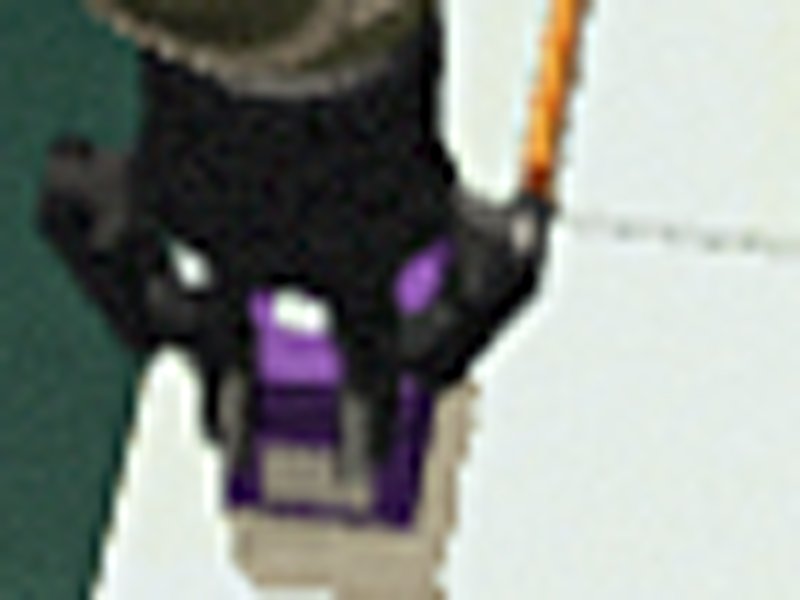

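```bash
python3 -c "
from h import *
def pj(d,x,y,z):
  w=np.array([*(O+RK.T@np.array([x,y])),z])/1000; c=d['intrinsics']@(d['R']@w+d['t']); return (c[:2]/c[2]).round(1)
d=load('side2.png')
for z in (16,24,32,40,50,60): print(z,pj(d,-169,-96,z),pj(d,-169,-74,z))
d=load('side6.png')
for z in (30,40,50,60): print(z,pj(d,-219,56,z),pj(d,-219,20,z))
# box corner check
print(pj(d,-184.5,71,6),pj(d,-184.5,16,6),pj(d,-184.5,16,62))
P=world(load('side6.png'));print()
X=(P[...,:2]*1000-O)@RK.T
for v in range(222,236): print(v,[(u,int(X[v,u,0]),int(X[v,u,1]),int(P[v,u,2]*1000)) for u in (269,271,280,282,284)])
"
```

```text
16 [321.  232.4] [314.1 231.5]
24 [321.2 230.7] [314.2 229.9]
32 [321.3 229.1] [314.3 228.2]
40 [321.5 227.4] [314.5 226.5]
50 [321.7 225.3] [314.7 224.4]
60 [321.9 223.1] [314.8 222.3]
30 [270.7 235.7] [282.2 237.1]
40 [270.7 233.6] [282.2 235. ]
50 [270.6 231.5] [282.3 232.9]
60 [270.6 229.3] [282.3 230.8]
[267.9 231.7] [285.1 233.8] [285.3 222.1]

222 [(269, -225, 59, 99), (271, -221, 54, 96), (280, -226, 26, 107), (282, -228, 19, 111), (284, -219, 15, 101)]
223 [(269, -227, 59, 97), (271, -221, 54, 91), (280, -222, 26, 98), (282, -226, 19, 104), (284, -210, 16, 86)]
224 [(269, -222, 59, 87), (271, -220, 54, 86), (280, -225, 26, 97), (282, -220, 20, 92), (284, -208, 16, 80)]
225 [(269, -224, 59, 86), (271, -225, 53, 87), (280, -226, 26, 93), (282, -216, 21, 83), (284, -208, 16, 75)]
226 [(269, -225, 59, 81), (271, -224, 53, 82), (280, -222, 26, 85), (282, -215, 21, 77), (284, -183, 19, 42)]
227 [(269, -223, 59, 75), (271, -219, 54, 71), (280, -227, 25, 86), (282, -221, 20, 79), (284, -183, 19, 37)]
228 [(269, -226, 59, 73), (271, -221, 54, 68), (280, -223, 26, 76), (282, -219, 20, 73), (284, -187, 19, 36)]
229 [(269, -187, 66, 23), (271, -217, 55, 59), (280, -228, 25, 77), (282, -189, 25, 33), (284, -185, 19, 30)]
230 [(269, -187, 66, 19), (271, -188, 60, 20), (280, -219, 26, 62), (282, -185, 25, 23), (284, -186, 19, 26)]
231 [(269, -189, 66, 15), (271, -181, 61, 8), (280, -186, 31, 19), (282, -181, 26, 14), (284, -182, 19, 16)]
232 [(269, -188, 66, 10), (271, -188, 60, 11), (280, -183, 32, 10), (282, -183, 25, 12), (284, -186, 19, 16)]
233 [(269, -185, 67, 1), (271, -185, 60, 2), (280, -184, 32, 7), (282, -185, 25, 8), (284, -186, 19, 11)]
234 [(269, -193, 65, 6), (271, -193, 59, 7), (280, -189, 31, 7), (282, -187, 25, 6), (284, -185, 19, 5)]
235 [(269, -194, 65, 2), (271, -195, 59, 5), (280, -191, 31, 5), (282, -188, 25, 3), (284, -187, 18, 3)]
```

>>> {"fn": "move_arm", "kwargs": {
  "targets": [0, -20, 0, 0, 0, 0, 0, -25, 0, 0, 0, 0, 33, 0, 0, 0, 0, 0, 33, 0, 0, 0, 0, 0, 34, 0, -0.6, 0, 0, 0]
}}

```text
time_s: 10.6
position: [0.4542, -0.1367, 0.0787]
tool_rot: [[-0.256, 0.016, 0.967], [-0.965, 0.058, -0.256], [-0.06, -0.998, 0.0]]
ft_force: [0.9, 0.6, 0.5]
grip_width: 0.0241
```

```bash
python3 -c "
from h import *
goto(-226,43.5,39)
d=grab('side','side8.png'); tops(d); cv2.imwrite('pics/side8c.png',cv2.resize(d['pixels'][190:250,240:320,::-1],(800,600),interpolation=cv2.INTER_CUBIC))
d=grab('top','top8.png'); tops(d)
cv2.imwrite('pics/top8c.png',cv2.resize(d['pixels'][150:300,150:350,::-1],(800,600),interpolation=cv2.INTER_CUBIC))
"
```

```text
t 10.6 rack tcp [-234.1   43.5] z 78.7 z-ang rack -89.98 ydir rack [ 0.06 -0.  ] F rack [ 0.8 -0.7] 0.52 grip 24.1 q [-33.  23.  97.   4.  61. -20.]
delta tool mm [-5.7 40.1 -0. ] world [  2.1   7.8 -39.7]
[316. 162.] 259 rack (array([115.7, -46.3]), array([92.3, 54.6]), 0.02) rgb [ 52. 164. 146.]
[198. 169.] 663 rack (array([119.3, -43.2]), array([83.4, 55.8]), 0.34) rgb [ 56. 189. 167.]
[189. 201.] 676 rack (array([118.3,  43. ]), array([81. , 55.6]), 0.21) rgb [160.  98. 194.]
[287. 226.] 675 rack (array([-144.4,   43.6]), array([79.8, 55.5]), 0.39) rgb [150.  83. 188.]
```

View pics/side8c.png

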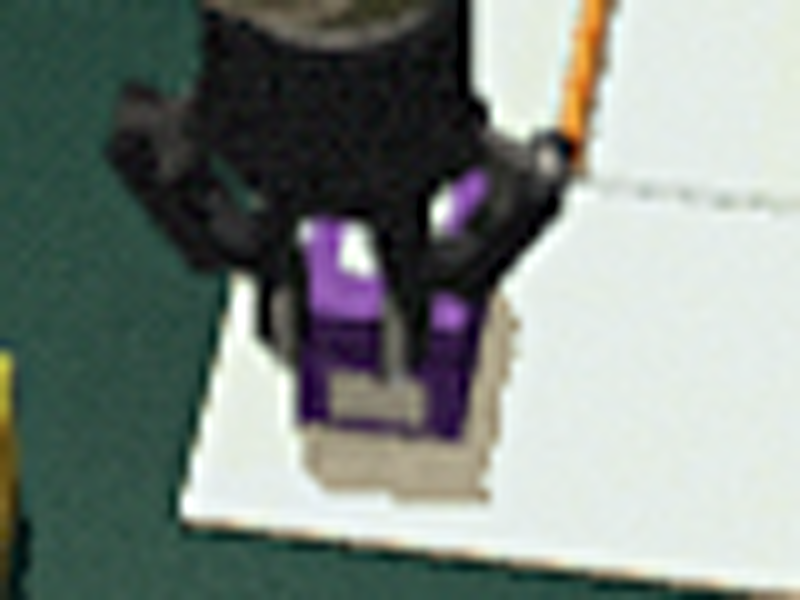

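View pics/top8c.png

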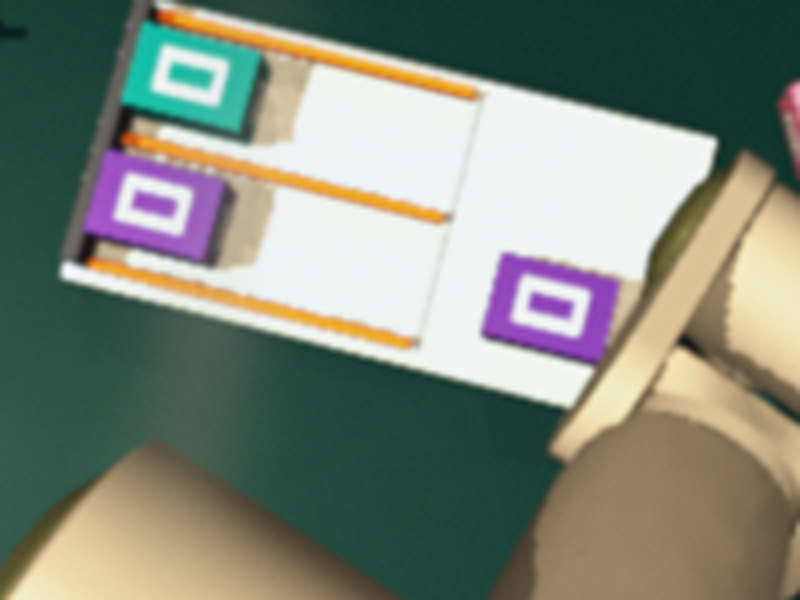

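>>> {"fn": "move_arm", "kwargs": {
  "targets": [-2, 20, 0, 0, 0, 0, -2, 20, 0, 0, 0, 0, 0, 8, 0, 0, 0, 0, 0, 0, 0, 0, 0, 0, 0, 0, 0, 0, 0, 0]
}}

```text
time_s: 11.32
position: [0.4566, -0.1291, 0.0316]
tool_rot: [[-0.255, 0.016, 0.967], [-0.965, 0.057, -0.256], [-0.06, -0.998, 0.001]]
ft_force: [0.4, 0.0, -0.5]
grip_width: 0.0245
```

```bash
cat >> h.py <<'E'
def tipz(d,name,x,ys):
    def pj(x,y,z):
        w=np.array([*(O+RK.T@np.array([x,y])),z])/1000; c=d['intrinsics']@(d['R']@w+d['t']); return (c[:2]/c[2]).round(1)
    for y in ys: print(y,[(z,*pj(x,y,z)) for z in (10,20,30,40,50,60)])
    cv2.imwrite('pics/'+name,cv2.resize(d['pixels'][190:250,240:320,::-1],(800,600),interpolation=cv2.INTER_CUBIC))
E
python3 -c "
from h import *
goto(-226,43.5,12)
d=grab('side','side9.png'); tipz(d,'side9c.png',-239,(20,26,61,67))
"
```

```text
t 11.325 rack tcp [-226.1   43.1] z 31.6 z-ang rack -89.98 ydir rack [ 0.06  -0.001] F rack [ 0.15 -0.42] -0.49 grip 24.5 q [-32.  27. 100.   4.  53. -20.]
delta tool mm [ 1.  19.6 -0.4] world [ -0.3   0.2 -19.6]
20 [(10, np.float64(281.2), np.float64(246.2)), (20, np.float64(281.2), np.float64(244.1)), (30, np.float64(281.2), np.float64(242.1)), (40, np.float64(281.2), np.float64(240.0)), (50, np.float64(281.2), np.float64(237.9)), (60, np.float64(281.3), np.float64(235.7))]
26 [(10, np.float64(279.2), np.float64(245.9)), (20, np.float64(279.3), np.float64(243.9)), (30, np.float64(279.3), np.float64(241.8)), (40, np.float64(279.3), np.float64(239.7)), (50, np.float64(279.3), np.float64(237.6)), (60, np.float64(279.3), np.float64(235.5))]
61 [(10, np.float64(268.1), np.float64(244.5)), (20, np.float64(268.0), np.float64(242.5)), (30, np.float64(268.0), np.float64(240.4)), (40, np.float64(267.9), np.float64(238.3)), (50, np.float64(267.9), np.float64(236.2)), (60, np.float64(267.8), np.float64(234.1))]
67 [(10, np.float64(266.1), np.float64(244.3)), (20, np.float64(266.1), np.float64(242.2)), (30, np.float64(266.0), np.float64(240.2)), (40, np.float64(266.0), np.float64(238.1)), (50, np.float64(265.9), np.float64(236.0)), (60, np.float64(265.9), np.float64(233.8))]
```

View pics/side9c.png

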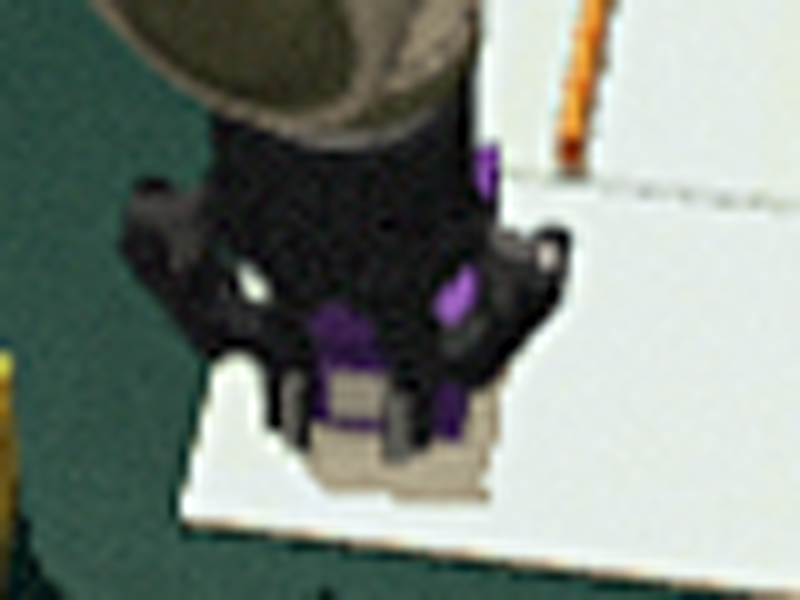

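>>> {"fn": "move_arm", "kwargs": {
  "targets": [0, 10, 0, 0, 0, 0, 1, 9, 0, 0, 0, 0, 0, 0, 0, 0, 0, 0, 0, 0, 0, 0, 0, 0, 0, 0, 0, 0, 0, 0]
}}

```text
time_s: 12.0
position: [0.4564, -0.1289, 0.0121]
tool_rot: [[-0.256, 0.016, 0.967], [-0.965, 0.058, -0.256], [-0.06, -0.998, 0.0]]
ft_force: [0.7, -0.2, 0.2]
grip_width: 0.024
```

```bash
python3 -c "
from h import *
goto(-195,43.5,12)
d=grab('side','side10.png'); tipz(d,'side10c.png',-239,(20,61))
"
```

```text
t 12.0 rack tcp [-226.    43.4] z 12.1 z-ang rack -89.99 ydir rack [ 0.06 -0.  ] F rack [-0.04 -0.74] 0.23 grip 24.0 q [-32.  29. 102.   4.  50. -20.]
delta tool mm [-30.9   2.   -0.1] world [ 7.8 30.  -0.1]
20 [(10, np.float64(281.2), np.float64(246.2)), (20, np.float64(281.2), np.float64(244.1)), (30, np.float64(281.2), np.float64(242.1)), (40, np.float64(281.2), np.float64(240.0)), (50, np.float64(281.2), np.float64(237.9)), (60, np.float64(281.3), np.float64(235.7))]
61 [(10, np.float64(268.1), np.float64(244.5)), (20, np.float64(268.0), np.float64(242.5)), (30, np.float64(268.0), np.float64(240.4)), (40, np.float64(267.9), np.float64(238.3)), (50, np.float64(267.9), np.float64(236.2)), (60, np.float64(267.8), np.float64(234.1))]
```

View pics/side10c.png

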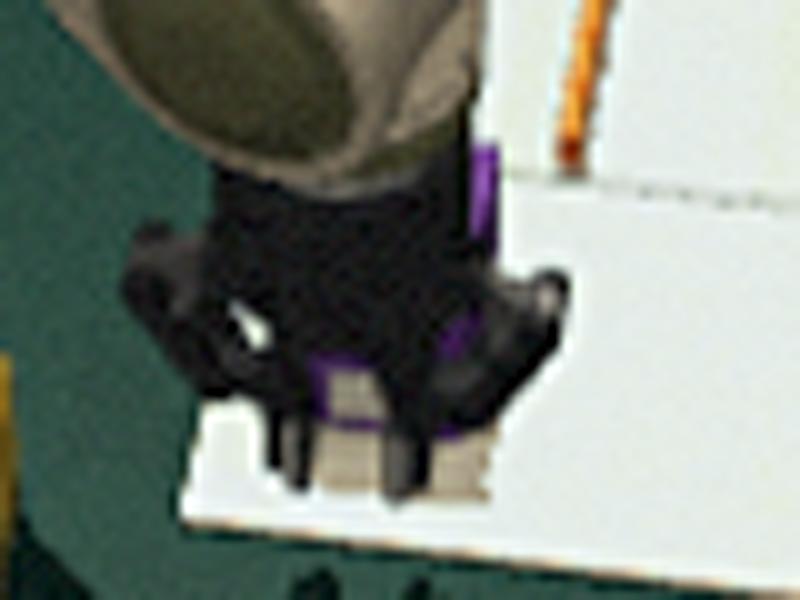

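>>> {"fn": "move_arm", "kwargs": {
  "targets": [-8, 0.5, 0, 0, 0, 0, -8, 0.5, 0, 0, 0, 0, -8, 0.5, 0, 0, 0, 0, -8, 0.5, 0, 0, 0, 0, -8, 0.5, 0, 0, 0, 0]
}}

```text
time_s: 12.68
position: [0.4667, -0.0897, 0.0119]
tool_rot: [[-0.255, 0.015, 0.967], [-0.965, 0.058, -0.256], [-0.06, -0.998, 0.0]]
ft_force: [-0.5, -1.5, 0.9]
grip_width: 0.0243
```

>>> {"fn": "move_arm", "kwargs": {
  "targets": [-8, 0.5, 0, 0, 0, 0, -8, 0.5, 0, 0, 0, 0, -8, 0.5, 0, 0, 0, 0, -8, 0.5, 0, 0, 0, 0, -8, 0.5, 0, 0, 0, 0]
}}

```text
time_s: 13.3
position: [0.477, -0.051, 0.0118]
tool_rot: [[-0.256, 0.016, 0.967], [-0.965, 0.058, -0.256], [-0.06, -0.998, 0.0]]
ft_force: [-0.6, -2.5, 1.9]
grip_width: 0.0242
```

```bash
python3 -c "
from h import *
goto(-12,43.5,12)
d=grab('side','side11.png'); tops(d); cv2.imwrite('pics/side11c.png',cv2.resize(d['pixels'][150:270,220:380,::-1],(800,600),interpolation=cv2.INTER_CUBIC))
tops(grab('top','top11.png'))
"
```

```text
t 13.3 rack tcp [-145.3   43.4] z 11.8 z-ang rack -89.99 ydir rack [ 0.06 -0.  ] F rack [-2.58 -0.02] 1.94 grip 24.2 q [-22.  29. 101.   4.  50. -10.]
delta tool mm [-133.1    7.8   -0. ] world [ 34.1 128.9   0.2]
[316. 161.] 258 rack (array([114.1, -46.1]), array([93.5, 55. ]), 0.07) rgb [ 51. 163. 146.]
[198. 169.] 659 rack (array([119.5, -43.2]), array([83.9, 56. ]), 0.45) rgb [ 56. 190. 168.]
[189. 201.] 675 rack (array([117.7,  43.2]), array([80.6, 55.3]), -0.18) rgb [161.  98. 195.]
[258. 220.] 206 rack (array([-69.4,  43.9]), array([54.5, 27.1]), 89.64) rgb [154.  85. 192.]
```

View pics/side11c.png

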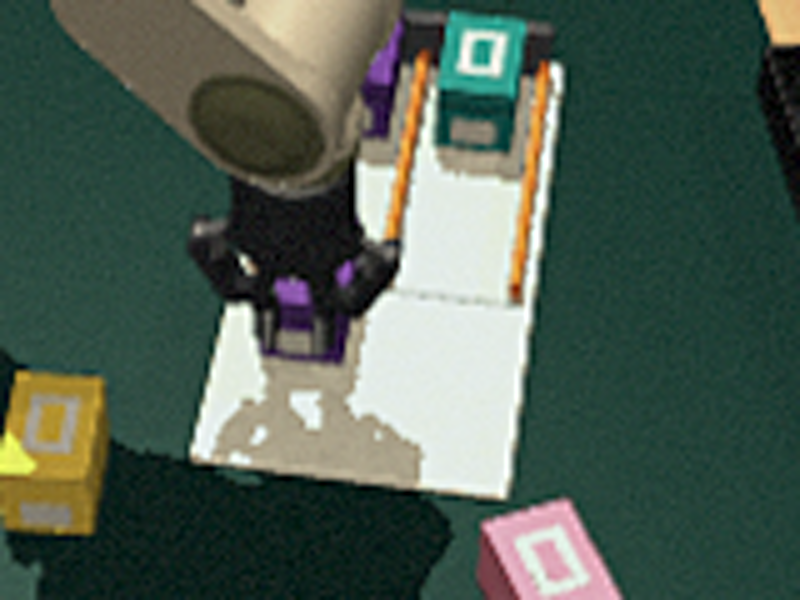

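View pics/top11.png

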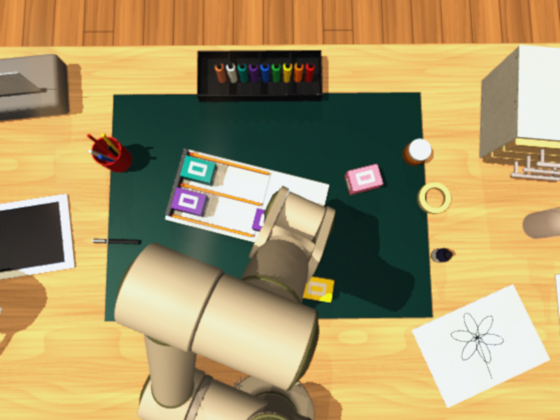

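>>> {"fn": "move_arm", "kwargs": {
  "targets": [-8, 0.5, 0, 0, 0, 0, -8, 0.5, 0, 0, 0, 0, -8, 0.5, 0, 0, 0, 0, -8, 0.5, 0, 0, 0, 0, -8, 0.5, 0, 0, 0, 0]
}}

```text
time_s: 14.02
position: [0.4871, -0.0121, 0.0117]
tool_rot: [[-0.256, 0.015, 0.967], [-0.965, 0.058, -0.256], [-0.06, -0.998, -0.0]]
ft_force: [0.2, -1.0, 0.2]
grip_width: 0.0243
```

>>> {"fn": "move_arm", "kwargs": {
  "targets": [-8, 0.5, 0, 0, 0, 0, -8, 0.5, 0, 0, 0, 0, -8, 0.5, 0, 0, 0, 0, -8, 0.5, 0, 0, 0, 0, -8, 0.5, 0, 0, 0, 0]
}}

```text
time_s: 14.65
position: [0.4975, 0.0266, 0.0116]
tool_rot: [[-0.256, 0.015, 0.967], [-0.965, 0.058, -0.256], [-0.06, -0.998, 0.0]]
ft_force: [-0.4, -3.0, 3.6]
grip_width: 0.0243
```

```bash
python3 -c "
from h import *
goto(-11,43.5,12)
d=grab('side','side12.png'); tops(d); cv2.imwrite('pics/side12c.png',cv2.resize(d['pixels'][140:260,220:380,::-1],(800,600),interpolation=cv2.INTER_CUBIC))
tops(grab('top','top12.png'))
"
```

```text
t 14.65 rack tcp [-65.1  43.5] z 11.6 z-ang rack -89.99 ydir rack [ 0.06 -0.  ] F rack [-2.95 -0.39] 3.65 grip 24.3 q [-13.  30.  99.   4.  51.  -1.]
delta tool mm [-54.1   2.9   0. ] world [13.9 52.3  0.4]
[316. 162.] 260 rack (array([113.6, -46.3]), array([88.7, 54.9]), -0.05) rgb [ 51. 161. 144.]
[198. 169.] 662 rack (array([119. , -43.5]), array([83.3, 55.5]), 0.0) rgb [ 54.  190.5 168. ]
[189. 201.] 676 rack (array([117.6,  43. ]), array([80.3, 55.4]), -0.05) rgb [161.  96. 195.]
```

View pics/side12c.png

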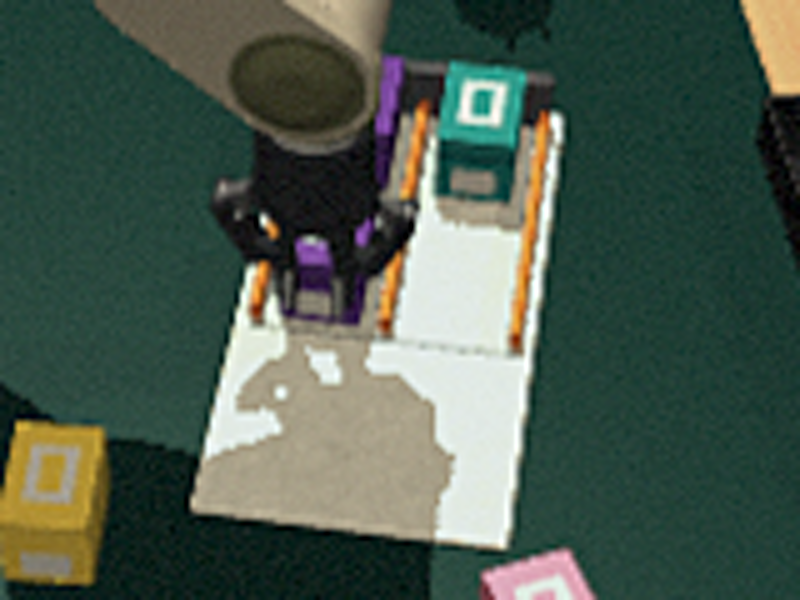

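>>> {"fn": "move_arm", "kwargs": {
  "targets": [-8, 0.5, 0, 0, 0, 0, -8, 0.5, 0, 0, 0, 0, -8, 0.5, 0, 0, 0, 0, -8, 0.5, 0, 0, 0, 0, -8, 0.5, 0, 0, 0, 0]
}}

```text
time_s: 15.38
position: [0.5077, 0.0654, 0.0115]
tool_rot: [[-0.256, 0.015, 0.967], [-0.965, 0.058, -0.256], [-0.06, -0.998, -0.0]]
ft_force: [-0.0, -1.6, 1.2]
grip_width: 0.0242
```

>>> {"fn": "move_arm", "kwargs": {
  "targets": [-3, 0.2, 0, 0, 0, 0, -3, 0.2, 0, 0, 0, 0, -2, 0.1, 0, 0, 0, 0, -2, 0.1, 0, 0, 0, 0, 0, 0, 0, 0, 0, 0]
}}

```text
time_s: 16.0
position: [0.5101, 0.0747, 0.0115]
tool_rot: [[-0.256, 0.015, 0.967], [-0.965, 0.058, -0.256], [-0.06, -0.998, -0.0]]
ft_force: [-0.4, -1.1, 0.4]
grip_width: 0.0246
```

```bash
python3 -c "
from h import *
goto(-11,43.5,12)
d=grab('side','side13.png'); tops(d); cv2.imwrite('pics/side13c.png',cv2.resize(d['pixels'][130:250,220:380,::-1],(800,600),interpolation=cv2.INTER_CUBIC))
tops(grab('top','top13.png'))
"
```

```text
t 16.0 rack tcp [-15.4  43.6] z 11.5 z-ang rack -90.0 ydir rack [0.06 0.  ] F rack [-1.14  0.13] 0.45 grip 24.6 q [-7. 32. 96.  4. 52.  5.]
delta tool mm [-4.4 -0.3  0.1] world [1.2 4.2 0.5]
[316. 162.] 264 rack (array([112.4, -45.7]), array([91.5, 56.8]), -2.97) rgb [ 50. 159. 142.]
[198. 169.] 651 rack (array([119.6, -43.5]), array([83.6, 56. ]), -0.23) rgb [ 53. 191. 168.]
[188. 201.] 634 rack (array([118.7,  43.2]), array([79.2, 55.2]), 0.17) rgb [163.  97. 196.]
```

View pics/side13c.png

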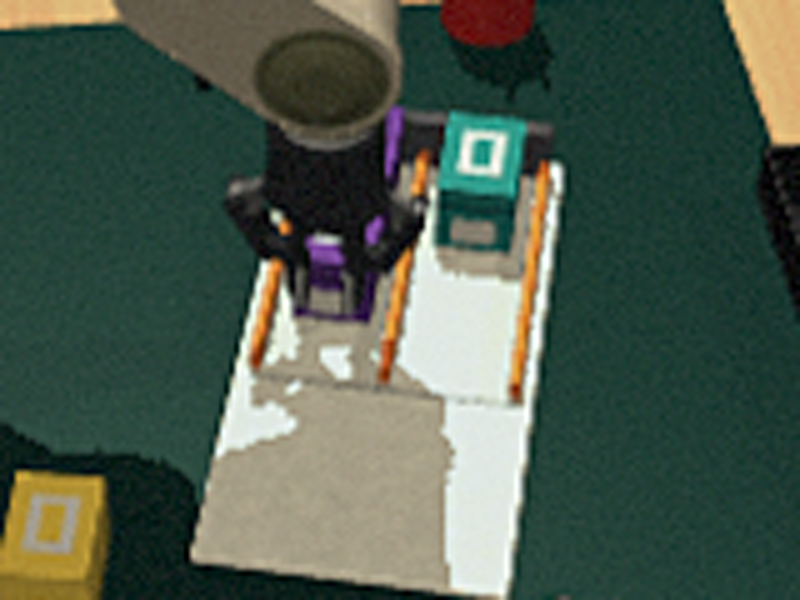

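View pics/top13.png

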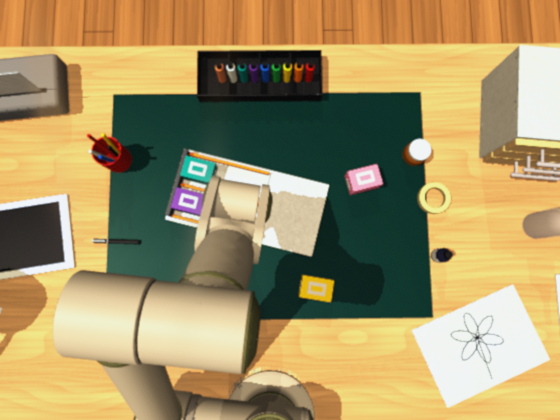

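>>> {"fn": "move_arm", "kwargs": {
  "targets": [-1, 0.1, 0, 0, 0, 0, -1, 0, 0, 0, 0, 0, -1, 0.1, 0, 0, 0, 0, -1, 0.1, 0, 0, 0, 0, 0, 0, 0, 0, 0, 0]
}}

```text
time_s: 16.73
position: [0.5112, 0.0785, 0.0114]
tool_rot: [[-0.256, 0.015, 0.967], [-0.965, 0.058, -0.256], [-0.06, -0.998, 0.0]]
ft_force: [-0.3, -0.5, 0.1]
grip_width: 0.0246
```

```bash
python3 -c "
from h import *
tcp()"
```

```text
t 16.725 rack tcp [-11.4  43.5] z 11.4 z-ang rack -89.98 ydir rack [ 0.06 -0.  ] F rack [-0.52  0.15] 0.08 grip 24.6 q [-6. 32. 96.  4. 52.  6.]
```

One more small nudge, then back off to look.

>>> {"fn": "move_arm", "kwargs": {
  "targets": [-1, 0, 0, 0, 0, 0, -0.5, 0, 0, 0, 0, 0, 0, 0, 0, 0, 0, 0, 0, 0, 0, 0, 0, 0, 0, 0, 0, 0, 0, 0]
}}

```text
time_s: 17.35
position: [0.5115, 0.0798, 0.0115]
tool_rot: [[-0.256, 0.015, 0.967], [-0.965, 0.058, -0.256], [-0.06, -0.998, -0.0]]
ft_force: [-0.8, -4.4, 0.4]
grip_width: 0.0246
```

>>> {"fn": "move_arm", "kwargs": {
  "targets": [5, -0.3, 0, 0, 0, 0, 15, -1, 0, 0, 0, 0, 0, -40, 0, 0, 0, 0, 40, -40, 0, 0, 0, 0, 50, -50, 0, 0, 0, 0]
}}

```text
time_s: 17.98
position: [0.4822, -0.0292, 0.1316]
tool_rot: [[-0.255, 0.015, 0.967], [-0.965, 0.058, -0.255], [-0.06, -0.998, -0.0]]
ft_force: [1.4, -0.2, 1.0]
grip_width: 0.0242
```

>>> {"fn": "move_arm", "kwargs": {
  "targets": [60, -5, 0, 0, 0, 0, 60, -5, 0, 0, 0, 0, 50, -5, 0, 0, 0, 0, 0, 0, 0, 0, 0, 0, 0, 0, 0, 0, 0, 0]
}}

```text
time_s: 18.6
position: [0.4389, -0.1926, 0.1352]
tool_rot: [[-0.256, 0.015, 0.966], [-0.965, 0.059, -0.257], [-0.061, -0.998, -0.0]]
ft_force: [0.1, 0.2, -0.1]
grip_width: 0.0242
```

```bash
python3 -c "
from h import *
tcp()
d=grab('side','side14.png'); tops(d)
d=grab('top','top14.png'); tops(d)
cv2.imwrite('pics/top14c.png',cv2.resize(d['pixels'][130:280,150:350,::-1],(800,600),interpolation=cv2.INTER_CUBIC))
for n in ('top0.png','top14.png'):
  print([(rect(p[:,:2])[0]) for p,c in blobs(load(n),(0,0,0),(180,255,255),.02,.075) if len(p)<1200])
"
```

```text
t 18.6 rack tcp [-292.    43.9] z 135.2 z-ang rack -90.03 ydir rack [0.061 0.   ] F rack [ 0.25 -0.04] -0.07 grip 24.2 q [-40.  19.  92.   3.  71. -26.]
[292. 171.] 229 rack (array([76.1, 33.1]), array([165.7,  39.4]), -0.47) rgb [128.  77. 161.]
[316. 162.] 255 rack (array([113.6, -46.1]), array([85.1, 54.7]), 0.6) rgb [ 53. 164. 146.]
[198. 169.] 655 rack (array([119.4, -43.2]), array([84.8, 54.9]), 0.55) rgb [ 53. 187. 165.]
[203. 205.] 1340 rack (array([78.4, 43.1]), array([159.9,  55.5]), -0.28) rgb [157.  95. 190.]
[array([ 675.5, -397.1]), array([683.4, 423.7]), array([658.5, 387.3]), array([ 603.1, -253.5]), array([ 554.4, -426.5]), array([526. , -59.6]), array([ 400.8, -439.4]), array([ 319.3, -121.1])]
[array([ 675. , -397.1]), array([684.6, 423.6]), array([657.8, 387.8]), array([ 602.8, -253.8]), array([ 553.3, -427.1]), array([ 400.8, -439.4]), array([330.3, -85.5])]
```

View pics/top14c.png

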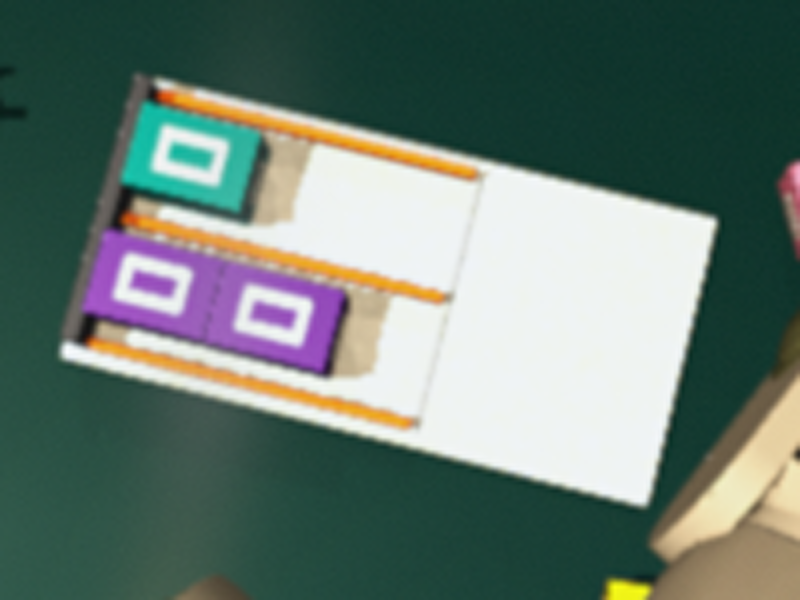

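View pics/side14.png

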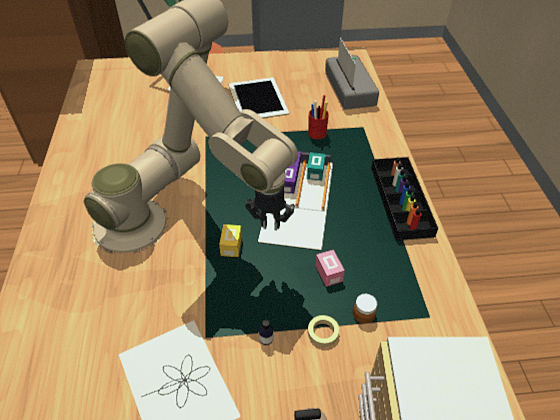

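```bash
python3 -c "
from h import *
tcp(); print(env.close_job())"
```

```text
t 18.7 rack tcp [-291.2   43.8] z 135.3 z-ang rack -89.92 ydir rack [0.06 0.  ] F rack [0.75 0.25] 0.45 grip 24.3 q [-40.  19.  92.   3.  71. -26.]
the job is handed in; nothing more can be done
None
```

I pushed the loose violet carton sideways on the apron until it was square and in line with the violet lane, then down the lane until it touched the stocked violet carton. I backed the arm off and handed the job in at 18.7 s; no verdict was reported.

**Last checks:**
- **Placement:** in the top view the two violet cartons form one block, 159.9 x 55.5 mm. Two lengths of 80 mm end to end leave essentially no gap. The block is within about 1 mm of the lane centre and turned about 0.3° from the rack.
- **Final contact:** the push force rose to about 4.4 N as the cartons met.
- **Other objects:** the stocked cartons and the ink, jar, tape and pen cup measured within about 2 mm of where they started. The marker was not measured separately, but the robot never went near it. The yellow carton was half hidden in the last top view, so I discounted its apparent shift.
- **Rails:** no force reading at the end of a move and no picture suggested that anything touched a rail.

**What disagreed:** in the pictures the fingertips stood about 20 to 30 mm higher than the TCP reading and the stated 8 mm tip offset imply. Because of that, the first lane push passed over the top of the carton. The carton did not move and no noticeable force was felt. I then set the fingertip height from the side camera and repeated the push.

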